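Clear the peg rack and nest the parts pots

ROBOT

A 6-joint arm with a two-finger parallel gripper is mounted at the origin on a cart in front of the work surface, level with it; the furniture and walls round the work are solid. World frame = base frame: x ahead of the robot, y to its left, z up, the work surface at z = 0. Lengths are in mm, angles in rad, forces in N, time in s.
With the tool pointing down it reaches from about 375 to 975 mm from the base axis. Payload 3.8 kg.
Tool frame: the origin (TCP) lies between the finger pads; the fingertips stand robot.finger_overhang ahead of it and the grasp point (between the pads) lies 6 mm ahead of it (robot.finger_overhang is the distance from the TCP to the fingertips, in mm); z points along the fingers, y is the direction in which the jaws open and shut (so a half turn about z gives the same grasp; the last joint's range is limited). The gripper opens to 85 mm and grips with 20 to 120 N. Pads are 22 mm wide; open, the fingers measure 114 mm over their backs; the gripper's body (76 mm by 85 mm) begins 54 mm behind the grasp point. The pads swing forward as they close: fully open they stand 13 mm farther back than shut.
Start: joints at [1.194, 0.264, 1.604, -0, 1.274, -0.037], TCP at [224.974, 636.4, 256.28] pointing down, gripper open.
Joint ranges: [-2.63, 2.63], [-0.94, 2.18], [0.31, 2.57], [-1.31, 4.45], [0, 2.66], [-2.55, 2.55]. Speed limits (rad/s): [2.57, 2.57, 3.14, 3.14, 3.14, 3.14].

INTERFACE

Orientations are given as a rotation vector (axis times angle).
In Python, from bench import robot, eyes gives the robot as it stands.
- The arm moves only by the tool servo_tool, never from a script. Its arguments are lists of equal length, an entry for each row: "travel": the shift along the tool's x, y, z in mm, a list of three; "rotation": the turn, a rotation vector about the tool's x, y, z in degrees, a list of three; "grip": the closure in counts, from 0 (fully open) to 255 (shut). In form: {"travel": [[tx, ty, tz], ...], "rotation": [[rx, ry, rz], ...], "grip": [grip, ...]}. A call has 1 to 12 rows; each row shifts and turns the commanded pose from where the row before left it, along the tool's axes as they then stand; what a row does not reach is not made up. A row lasts 1/10 s, in which the tool goes at most 50 mm and 8.59 degrees, less where a joint would pass 70% of its speed; a pose out of reach is approached as far as the arm can. A call with a gripper value outside its range is refused whole. The fingers move at their own pace and stop on an object; the grip force is fixed at half the most. Time passes only in rows, so rows that do not move let the fingers close. It gives the time, the measured TCP pose, the force and the opening at its end, in the units of the state.
- robot.state(): the state, without advancing time (a new reading comes with each control period).
- eyes.capture(name): name is "scene" or "top" or "wrist"; returns a dict with "image" (400x640x3 uint8, red, green, blue), "range_z" (400x640 float32, mm along the optical axis (not along the pixel's ray), 0 where there is no reading), "fx", "fy", "cx", "cy" (pixels), "dist" ([k1, k2, p1, p2, k3] as OpenCV has them; the pictures are not rectified), "cam_to_world" (4x4, takes a point from camera to world coordinates); the wrist camera has in their place "hand_eye" (4x4, takes a point from camera to tool coordinates, whose origin is the TCP and whose axes are the flange's). Camera axes: x right, y up, looking along -z (the intrinsics and any distortion apply to the point x, -y, -z); pixel columns grow to the right and rows downward; lengths in mm; the calibration is good to about 2 mm. A picture is of the moment at which its call begins: read the wrist's pose just before it.
- robot.job_done(): hands the job in, once; it reports no verdict.
The state is a dict: "time_s": time; "q": joint angles; "dq": joint speeds; "joint_efforts": joint torques, N m; "ee_pos": TCP position; "tool_rot": TCP orientation; "contact_force": force on the tool from outside, world axes, zero at the start; "ft_torque": the same for the moment, N m; "opening": finger opening in mm.
Only numpy, scipy, OpenCV 4.12 (cv2) and the standard library are available. Lean on these libraries where they do the work, as an engineer would, in place of code of your own. Each camera call takes 0.05 s, during which the arm holds its last target. There are 200 camera calls.

TASK

Clear the peg rack: lift every parts pot that hangs on it up and off its peg and nest the pots in size order in the steel pot on the bench, the largest first, each one standing upright on the floor of the next larger one. Leave the steel pot standing on the bench with the whole nest in it, and do not push the oil can or the ratchet about.

Things in the scene. Friction and masses are not known exactly. Their poses are not given: they have to be found in the camera images.
- rack: fixed plywood peg rack facing the robot, 300 mm wide, 173 mm high; origin at bench level below its row of 4 steel pegs; x points back into the rack (yaw 0: away from the robot), y along the row, z up. The board's face is at x = 20 mm; collars on the pegs stop a tab at x = 2.5 mm, a wooden bumper the pot below at 1 mm; pots hang nearly upright. Which pot hangs on which peg varies
- peg0 (a point): peg at y = -127.5 mm of the rack, 165 mm high, 6 mm thick; point on its centre line where a tab hangs. It points to the rack's -x: straight for 4 mm, then turned up, the tip's top 12 mm above this point, 12 mm out. To free a tab: lift 10 to 18 mm (best 14), then draw it 40 mm to the rack's -x
- peg1 (a point): peg at y = -42.5 mm of the rack, 165 mm high, 6 mm thick; point on its centre line where a tab hangs. It points to the rack's -x: straight for 4 mm, then turned up, the tip's top 12 mm above this point, 12 mm out. To free a tab: lift 10 to 18 mm (best 14), then draw it 40 mm to the rack's -x
- peg2 (a point): peg at y = 42.5 mm of the rack, 165 mm high, 6 mm thick; point on its centre line where a tab hangs. It points to the rack's -x: straight for 4 mm, then turned up, the tip's top 12 mm above this point, 12 mm out. To free a tab: lift 10 to 18 mm (best 14), then draw it 40 mm to the rack's -x
- peg3 (a point): peg at y = 127.5 mm of the rack, 165 mm high, 6 mm thick; point on its centre line where a tab hangs. It points to the rack's -x: straight for 4 mm, then turned up, the tip's top 12 mm above this point, 12 mm out. To free a tab: lift 10 to 18 mm (best 14), then draw it 40 mm to the rack's -x
- steel_pot: open round steel pot standing loose on the bench, 0.6 kg, 62 mm high, rim radius 50 mm, 3 mm wall, inner radius 47 mm at the rim and 44 mm at the foot, inner floor 5 mm above its underside; no tab; origin at the centre of its underside. When pots are nested, turn neighbouring tabs 100 degrees or more apart, to leave room for the fingers beside the tab that is held
- pot_red: red parts pot (may be absent), rim radius 42 mm (foot 39.5), 58 mm high, wall 3, floor 4. Flat tab upright on its rim, 26 mm wide (y), 4 thick (x), 44 high, with an eye 14 wide, 26 high. Eye's top edge 32 above the rim, 12 below the tab's top. Origin under the tab's middle, level with the underside; z up, pot on the tab's -x side (yaw 0: towards the robot), its axis at x = -40 mm.
- pot_red_foot (a point): centre of the underside of the red pot, at (-40, 0, 0) mm in its frame. The pot weighs about 130 g; carry it by the two side edges of its tab, gripped from above
- pot_yellow: yellow parts pot (may be absent), rim radius 35 mm (foot 32.5), 55 mm high, wall 3, floor 4. Flat tab upright on its rim, 26 mm wide (y), 4 thick (x), 44 high, with an eye 14 wide, 26 high. Eye's top edge 32 above the rim, 12 below the tab's top. Origin under the tab's middle, level with the underside; z up, pot on the tab's -x side (yaw 0: towards the robot), its axis at x = -33 mm.
- pot_yellow_foot (a point): centre of the underside of the yellow pot, at (-33, 0, 0) mm in its frame. The pot weighs about 110 g; carry it by the two side edges of its tab, gripped from above
- pot_green: green parts pot (may be absent), rim radius 28 mm (foot 25.5), 52 mm high, wall 3, floor 4. Flat tab upright on its rim, 26 mm wide (y), 4 thick (x), 44 high, with an eye 14 wide, 26 high. Eye's top edge 32 above the rim, 12 below the tab's top. Origin under the tab's middle, level with the underside; z up, pot on the tab's -x side (yaw 0: towards the robot), its axis at x = -26 mm.
- pot_green_foot (a point): centre of the underside of the green pot, at (-26, 0, 0) mm in its frame. The pot weighs about 90 g; carry it by the two side edges of its tab, gripped from above
- pot_blue: blue parts pot (may be absent), rim radius 21 mm (foot 18.5), 49 mm high, wall 3, floor 4. Flat tab upright on its rim, 26 mm wide (y), 4 thick (x), 44 high, with an eye 14 wide, 26 high. Eye's top edge 32 above the rim, 12 below the tab's top. Origin under the tab's middle, level with the underside; z up, pot on the tab's -x side (yaw 0: towards the robot), its axis at x = -19 mm.
- pot_blue_foot (a point): centre of the underside of the blue pot, at (-19, 0, 0) mm in its frame. The pot weighs about 70 g; carry it by the two side edges of its tab, gripped from above
- oil_can: green oil can with a long spout, 66x85x142 mm, a bystander at the right front; origin under its centre
- ratchet: steel ratchet handle lying along the left edge of the table, 33x191x28 mm, a bystander; origin under its centre

How it is judged:
By the outcome, as a careful person would: the job done as asked, in the order asked, and still so for the second after the job is handed in, with the robot touching nothing.
Of pot_red, pot_yellow, pot_green, pot_blue only 3 to 4 are there at a start; the rules pass over those that are not, and their reading is None.
At some moment in a run one of steel_pot may be knocked a few centimetres aside while the robot is not near it.
It also fails if it takes over 208 s, if anything falls off the work surface, if the arm or the gripper's body presses on something with over 40 N, if the wrist force passes 120 N, or if a joint passes its speed limit or range.

## Working session

There is one attempt and no reset: what is moved stays moved. The work goes in short steps, Python scripts to look and compute and a tool call to move; the robot and the scene stay as the last step left them, time stands still between calls to the robot, and variables do not carry over. Pictures are saved under pics/ and viewed, about 12 in all and at most 16, crops included, and the job is handed in when it is done.

Besides the shell and the picture viewer there is one more tool, called after "Request:" by a JSON object that holds its "api" and its "payload", one argument or row to a line. servo_tool: Moves the arm, as the interface text tells. Its arguments: {"type":"object","properties":{"travel":{"type":"array"},"rotation":{"type":"array"},"grip":{"type":"array"}},"required":["travel","rotation","grip"]}

```bash
ls; mkdir -p pics; cat > h.py <<'E'
import numpy as np, cv2
from scipy.spatial.transform import Rotation as R
from bench import robot, eyes
def cloud(c, T):
    """world xyz for every pixel (nan where no range)"""
    h,w=c["range_z"].shape
    K=np.array([[c["fx"],0,c["cx"]],[0,c["fy"],c["cy"]],[0,0,1.]])
    uv=np.stack(np.meshgrid(np.arange(w),np.arange(h)),-1).reshape(-1,1,2).astype(float)
    n=cv2.undistortPoints(uv,K,np.array(c["dist"],float)).reshape(h,w,2)
    z=np.where(c["range_z"]>0,c["range_z"],np.nan)
    P=np.stack([n[...,0]*z,-n[...,1]*z,-z],-1)
    T=np.array(T); return P@T[:3,:3].T+T[:3,3]
def look(name):
    s=robot.state()
    c=eyes.capture(name)
    if name=="wrist":
        T=np.eye(4);T[:3,:3]=R.from_rotvec(s["tool_rot"]).as_matrix();T[:3,3]=s["ee_pos"]
        T=T@np.array(c["hand_eye"])
    else: T=np.array(c["cam_to_world"])
    return c,cloud(c,T),T
def save(c,f): cv2.imwrite("pics/"+f,c["image"][...,::-1])
def mask(c,col):
    hsv=cv2.cvtColor(c["image"],cv2.COLOR_RGB2HSV);H,S,V=[hsv[...,i].astype(int) for i in range(3)]
    ok=(S>110)&(V>50)
    return ok&{"red":(H<8)|(H>172),"yellow":(H>20)&(H<35),"green":(H>45)&(H<85),"blue":(H>95)&(H<130)}[col]
E
python3 - <<'E'
from h import *
s=robot.state();print(s);print(robot.finger_overhang)
print(R.from_rotvec(s["tool_rot"]).as_matrix().round(3))
for n in("scene","top"):
    c,P,T=look(n);save(c,n+"0.png");np.savez(n+"0.npz",P=P,im=c["image"]);print(n,T.round(2).tolist())
    for k in("red","yellow","green","blue"):
        m=mask(c,k)&np.isfinite(P[...,2]);
        if m.sum()>30:
            v,u=np.nonzero(m);q=P[m];print(k,m.sum(),u.min(),u.max(),v.min(),v.max(),np.percentile(q,[2,50,98],axis=0).round(0).tolist())
E
```

```text
pics
{'time_s': 0.0, 'q': array([ 1.19407583e+00,  2.64760719e-01,  1.60538848e+00,  2.04306471e-05,
        1.27366382e+00, -3.68763275e-02]), 'dq': array([ 5.33778893e-06, -7.57945935e-04, -2.13517134e-03, -1.81340046e-03,
        1.18514283e-03, -2.56301746e-04]), 'joint_efforts': array([ 2.47493677e-03, -5.15117991e+01, -3.67309785e+01, -6.64991603e-05,
        1.29072263e-02, -2.43746092e-05]), 'ee_pos': array([224.73860703, 635.7775924 , 254.94902277]), 'tool_rot': array([-0.53118942, -3.09587568,  0.00340661]), 'contact_force': array([0.5272858 , 0.05800048, 0.40761938]), 'ft_torque': array([-0.00655687,  0.00432021, -0.00349001]), 'opening': 85.16082056561095}
25.0
[[-0.943  0.333 -0.001]
 [ 0.333  0.943 -0.002]
 [ 0.    -0.002 -1.   ]]
scene [[-0.85, 0.25, -0.47, 103.38], [-0.53, -0.43, 0.73, 588.73], [-0.02, 0.87, 0.5, 556.1], [0.0, 0.0, 0.0, 1.0]]
red 9068 0 366 89 399 [[413.0, -264.0, -719.0], [587.0, -16.0, -418.0], [1509.0, 190.0, 217.0]]
yellow 2816 0 290 29 274 [[524.0, -353.0, 5.0], [586.0, 160.0, 119.0], [2418.0, 210.0, 303.0]]
green 4393 0 418 148 389 [[390.0, -309.0, -651.0], [1208.0, 132.0, -402.0], [1946.0, 214.0, 151.0]]
blue 835 0 310 73 201 [[549.0, -202.0, 17.0], [584.0, -82.0, 117.0], [2294.0, -60.0, 178.0]]
top [[0.01, 0.98, -0.18, 309.68], [-1.0, 0.01, 0.01, -74.84], [0.01, 0.18, 0.98, 1273.81], [0.0, 0.0, 0.0, 1.0]]
red 3666 221 425 0 210 [[523.0, -295.0, 9.0], [887.0, -229.0, 191.0], [1031.0, 192.0, 222.0]]
yellow 1385 198 282 11 203 [[526.0, 42.0, 3.0], [585.0, 160.0, 84.0], [1076.0, 207.0, 175.0]]
green 136 278 298 171 198 [[535.0, -19.0, 83.0], [565.0, 2.0, 91.0], [588.0, 27.0, 180.0]]
blue 228 316 332 171 194 [[548.0, -97.0, 87.0], [575.0, -81.0, 102.0], [591.0, -62.0, 180.0]]
```

View pics/scene0.png

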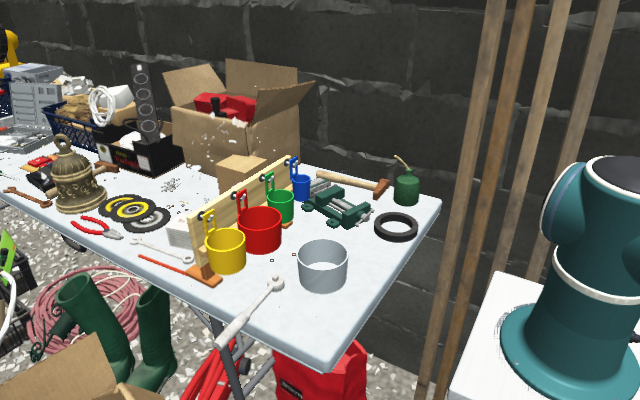

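View pics/top0.png

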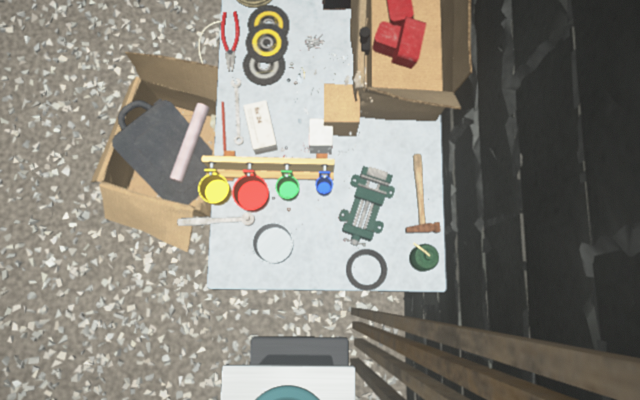

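All four pots hang on the rack: in the top view yellow is at (213,188), red (251,192), green (287,187) and blue (324,184). The steel pot is at (273,243), with the ratchet at its left and the oil can far right. Next I'll measure the tabs, rims and steel pot.

```bash
cat >> h.py <<'E'
def circ(p):
    A=np.c_[2*p,np.ones(len(p))];s=np.linalg.lstsq(A,(p**2).sum(1),rcond=None)[0]
    return s[:2],np.sqrt(s[2]+s[:2]@s[:2])
def robust_circ(p,n=6):
    for _ in range(n):
        c,r=circ(p);e=abs(np.linalg.norm(p-c,axis=1)-r);p=p[e<=max(2.0,2*np.median(e))]
    return c,r,len(p)
E
python3 - <<'E'
from h import *
for n in("scene","top"):
    d=np.load(n+"0.npz");P=d["P"];c={"image":d["im"]}
    reg=(P[...,0]>380)&(P[...,0]<680)&(abs(P[...,1])<260)
    for k in("yellow","red","green","blue"):
        m=mask(c,k)&reg
        q=P[m&(P[...,2]>146)&(P[...,2]<200)]
        r=P[m&(P[...,2]>131)&(P[...,2]<140)]
        print(n,k,"tab",len(q),np.percentile(q,[3,50,97],axis=0).round(1).tolist() if len(q) else "", "rim",robust_circ(r[:,:2]) if len(r)>8 else len(r))
    # steel pot rim
    m=(P[...,2]>56)&(P[...,2]<68)&(P[...,0]>400)&(P[...,0]<520)&(abs(P[...,1]-30)<90)
    print("steel",robust_circ(P[m][:,:2]),np.median(P[m][:,2]))
    # rack board top z~173
    m=(P[...,2]>168)&(P[...,2]<178)&(P[...,0]>580)&(P[...,0]<680)&(abs(P[...,1]-60)<200)
    b=P[m];f=np.polyfit(b[:,1],b[:,0],1);print("board",len(b),f,np.percentile(b,[1,50,99],axis=0).round(1).tolist())
    b=P[reg&(abs(P[...,0]-430)<40)&(abs(P[...,1]+60)<40)];print("bench z",np.median(b[:,2]))
E
```

```text
scene yellow tab 171 [[586.2, 141.4, 147.3], [587.9, 177.0, 165.8], [609.9, 188.7, 180.8]] rim (array([556.01016071, 176.43081701]), np.float64(33.210709183026594), 249)
scene red tab 128 [[584.5, 77.8, 147.6], [586.5, 95.3, 167.8], [593.3, 103.8, 180.6]] rim (array([547.8824986 ,  91.23356687]), np.float64(40.201387272155195), 240)
scene green tab 98 [[584.2, -7.3, 147.8], [586.1, 10.4, 170.2], [590.5, 18.7, 181.3]] rim (array([561.85835264,   5.98309009]), np.float64(26.25779649944767), 139)
scene blue tab 79 [[583.4, -91.9, 147.9], [585.3, -75.0, 170.6], [588.1, -66.4, 181.4]] rim (array([567.20415525, -78.92558872]), np.float64(19.3802823910938), 91)
steel (array([439.5012999 ,  43.90787639]), np.float64(47.97988276056995), 305) 60.666651643933164
board 933 [5.82620288e-03 6.06453732e+02] [[581.3, -96.0, 168.1], [609.9, 84.0, 173.1], [621.3, 196.0, 177.6]]
bench z -386.5820935995816
top yellow tab 48 [[585.3, 160.3, 146.9], [587.2, 170.4, 176.7], [593.6, 185.8, 182.6]] rim (array([555.92338459, 174.22711289]), np.float64(33.63993575366556), 113)
top red tab 36 [[584.4, 78.4, 149.8], [586.3, 88.1, 178.0], [589.0, 100.6, 183.2]] rim (array([547.8392124 ,  88.89218594]), np.float64(39.68816128243152), 118)
top green tab 11 [[585.9, -5.8, 178.8], [587.6, 2.3, 179.9], [588.1, 12.9, 182.2]] rim (array([561.51011541,   4.5530458 ]), np.float64(25.890983746908045), 30)
top blue tab 24 [[584.2, -90.2, 147.9], [586.4, -79.1, 178.0], [591.1, -70.6, 182.5]] rim (array([567.46270707, -80.57510999]), np.float64(18.93472780516193), 55)
steel (array([439.82304988,  41.62535226]), np.float64(47.877240433243635), 142) 62.5044617301387
board 963 [7.99817385e-03 6.10524631e+02] [[583.0, -100.3, 168.2], [612.6, 53.3, 173.2], [622.2, 194.2, 177.6]]
bench z 0.7672650336453444
```

```bash
cat >> h.py <<'E'
def to(x,y,z):
    """state, and shift to a world point in tool axes"""
    s=robot.state();M=R.from_rotvec(s["tool_rot"]).as_matrix()
    print("t %.1f tcp"%s["time_s"],s["ee_pos"].round(1),"xang %.1f tilt %.2f"%(np.degrees(np.arctan2(M[1,0],M[0,0])),np.degrees(np.arccos(-M[2,2]))),"F",s["contact_force"].round(1),"open %.1f"%s["opening"],"q6 %.2f"%s["q"][5])
    print("go tool",(M.T@(np.array([x,y,z])-s["ee_pos"])).round(1))
E
python3 - <<'E'
from h import *
P=np.load("top0.npz")["P"]
m=(P[...,0]>150)&(P[...,0]<750)&(P[...,1]>215)&(P[...,1]<600)
print("left of table max z",np.nanpercentile(P[m][:,2],[50,99,99.9]))
m=(P[...,0]>380)&(P[...,0]<650)&(abs(P[...,1])<215)
print("over table max z",np.nanpercentile(P[m][:,2],[99,99.9]))
to(588,90,300)
E
```

```text
left of table max z [-732.74781774   18.7812943    23.29820326]
over table max z [176.10182222 181.59064076]
t 0.1 tcp [224.7 635.8 255.1] xang 160.5 tilt 0.12 F [1.4 0.1 1.2] open 85.7 q6 -0.04
go tool [-524.4 -393.6  -44.2]
```

Request:
{"api": "servo_tool", "payload": {
  "travel": [
    [0, 0, -15],
    [0, 0, -15],
    [0, 0, -15]
  ],
  "rotation": [
    [0, 0, -6.5],
    [0, 0, -6.5],
    [0, 0, -6.5]
  ],
  "grip": [0, 0, 0]
}}

```text
time_s: 0.4
ee_pos: [224.8, 636.0, 300.7]
tool_rot: [0.008, -3.141, 0.003]
contact_force: [-0.3, -0.3, 1.2]
opening: 85.3
```

Request:
{"api": "servo_tool", "payload": {
  "travel": [
    [-27, -42, 0],
    [-27, -42, 0],
    [-27, -42, 0],
    [-27, -42, 0],
    [-27, -42, 0],
    [-27, -42, 0],
    [-27, -42, 0],
    [-27, -42, 0],
    [-27, -42, 0],
    [-27, -42, 0],
    [-27, -42, 0],
    [-27, -42, 0]
  ],
  "rotation": [
    [0, 0, 0],
    [0, 0, 0],
    [0, 0, 0],
    [0, 0, 0],
    [0, 0, 0],
    [0, 0, 0],
    [0, 0, 0],
    [0, 0, 0],
    [0, 0, 0],
    [0, 0, 0],
    [0, 0, 0],
    [0, 0, 0]
  ],
  "grip": [100, 100, 100, 100, 100, 100, 100, 100, 100, 100, 100, 100]
}}

```text
time_s: 1.6
ee_pos: [549.7, 130.6, 301.0]
tool_rot: [0.001, -3.141, -0.0]
contact_force: [0.1, 0.8, -0.1]
opening: 51.9
```

Request:
{"api": "servo_tool", "payload": {
  "travel": [
    [-20, -20, 0],
    [-19, -22, 0],
    [0, 0, 0],
    [0, 0, 0]
  ],
  "rotation": [
    [0, 0, 0],
    [0, 0, 0],
    [0, 0, 0],
    [0, 0, 0]
  ],
  "grip": [100, 100, 100, 100]
}}

```text
time_s: 2.0
ee_pos: [588.0, 90.1, 300.5]
tool_rot: [-0.002, -3.14, -0.0]
contact_force: [0.1, -0.2, -0.4]
opening: 51.9
```

```bash
python3 - <<'E'
from h import *
to(588,90,250)
c,P,T=look("wrist");save(c,"w1.png");np.savez("w1.npz",P=P,im=c["image"])
print(T.round(2).tolist())
for k in("yellow","red","green","blue"):
    m=mask(c,k)&(P[...,0]<660)&(P[...,0]>480)
    q=P[m&(P[...,2]>150)&(P[...,2]<200)];t=P[m&(P[...,2]>176)&(P[...,2]<186)];r=P[m&(P[...,2]>131)&(P[...,2]<141)]
    for nm,a in(("tab",q),("tabtop",t)):
        if len(a)>8: print(k,nm,len(a),np.percentile(a,[3,50,97],axis=0).round(1).tolist())
    if len(r)>20: print(k,"rim",robust_circ(r[:,:2]),np.median(r[:,2]))
m=(P[...,2]>56)&(P[...,2]<68)&(P[...,0]>380)&(P[...,0]<520)&(abs(P[...,1]-43)<70)
if m.sum()>30: print("steel",robust_circ(P[m][:,:2]),m.sum())
E
```

```text
t 2.0 tcp [588.   90.1 300.5] xang 179.9 tilt 0.11 F [ 0.1 -0.2 -0.4] open 51.9 q6 -1.46
go tool [-0.1 -0.2 50.5]
[[0.0, -0.95, -0.32, 506.98], [1.0, 0.0, 0.0, 90.1], [0.0, -0.32, 0.95, 418.32], [0.0, 0.0, 0.0, 1.0]]
yellow tab 352 [[586.8, 161.6, 154.2], [587.7, 172.2, 177.3], [591.1, 186.2, 180.7]]
yellow tabtop 185 [[586.8, 162.1, 176.9], [588.4, 175.2, 179.5], [591.0, 186.9, 180.9]]
yellow rim (array([557.12001876, 174.62272373]), np.float64(32.86927792408331), 827) 134.6444398056504
red tab 323 [[585.8, 78.0, 152.8], [586.7, 90.1, 177.8], [592.2, 101.6, 180.8]]
red tabtop 172 [[585.8, 78.0, 177.2], [587.3, 90.5, 179.5], [590.0, 101.5, 180.9]]
red rim (array([549.25683646,  90.02549058]), np.float64(39.61416211147899), 984) 134.25708687124356
green tab 260 [[585.9, -6.2, 159.9], [586.8, 4.9, 179.2], [589.8, 17.5, 180.8]]
green tabtop 185 [[586.0, -6.5, 177.0], [587.5, 5.5, 179.6], [589.9, 17.4, 180.9]]
green rim (array([562.69388011,   5.68244525]), np.float64(25.77719706782452), 626) 135.17641503757142
blue tab 348 [[585.1, -90.9, 154.4], [586.3, -75.6, 176.9], [589.4, -66.7, 180.8]]
blue tabtop 187 [[585.2, -91.6, 176.4], [586.7, -79.1, 179.6], [589.0, -67.2, 180.9]]
blue rim (array([568.91523096, -79.09779682]), np.float64(19.163235370735702), 556) 135.3321289433478
steel (array([442.0622892 ,  42.83606529]), np.float64(47.56077637253407), 764) 790
```

Request:
{"api": "servo_tool", "payload": {
  "travel": [
    [0, 0, 40],
    [0, 0, 40],
    [0, 0, 30],
    [0, 0, 15],
    [0, 0, 6],
    [0, 0, 0]
  ],
  "rotation": [
    [0, 0, 0],
    [0, 0, 0],
    [0, 0, 0],
    [0, 0, 0],
    [0, 0, 0],
    [0, 0, 0]
  ],
  "grip": [100, 100, 100, 100, 100, 100]
}}

```text
time_s: 2.65
ee_pos: [588.1, 91.2, 170.4]
tool_rot: [0.002, -3.141, -0.0]
contact_force: [-0.7, 0.3, -1.1]
opening: 52.0
```

Request:
{"api": "servo_tool", "payload": {
  "travel": [
    [0, 0, 0],
    [0, 0, 0],
    [0, 0, 0],
    [0, 0, 0],
    [0, 0, 0],
    [0, 0, 0],
    [0, 0, 0],
    [0, 0, 0]
  ],
  "rotation": [
    [0, 0, 0],
    [0, 0, 0],
    [0, 0, 0],
    [0, 0, 0],
    [0, 0, 0],
    [0, 0, 0],
    [0, 0, 0],
    [0, 0, 0]
  ],
  "grip": [255, 255, 255, 255, 255, 255, 255, 255]
}}

```text
time_s: 3.45
ee_pos: [589.9, 90.9, 172.7]
tool_rot: [-0.0, 3.137, 0.001]
contact_force: [1.4, -0.1, 6.5]
opening: 24.4
```

Request:
{"api": "servo_tool", "payload": {
  "travel": [
    [0, 0, -5],
    [0, 0, -5],
    [0, 0, -4],
    [0, 0, 0]
  ],
  "rotation": [
    [0, 0, 0],
    [0, 0, 0],
    [0, 0, 0],
    [0, 0, 0]
  ],
  "grip": [255, 255, 255, 255]
}}

```text
time_s: 3.85
ee_pos: [588.4, 90.5, 184.8]
tool_rot: [-0.001, 3.141, 0.0]
contact_force: [0.9, -0.4, -1.0]
opening: 24.6
```

```bash
python3 - <<'E'
from h import *
to(588,90,183)
c,P,T=look("wrist");save(c,"w2.png")
E
```

```text
t 3.9 tcp [588.4  90.5 184.8] xang -180.0 tilt 0.03 F [ 0.9 -0.4 -1. ] open 24.6 q6 -1.46
go tool [ 0.4 -0.5  1.8]
```

View pics/w2.png

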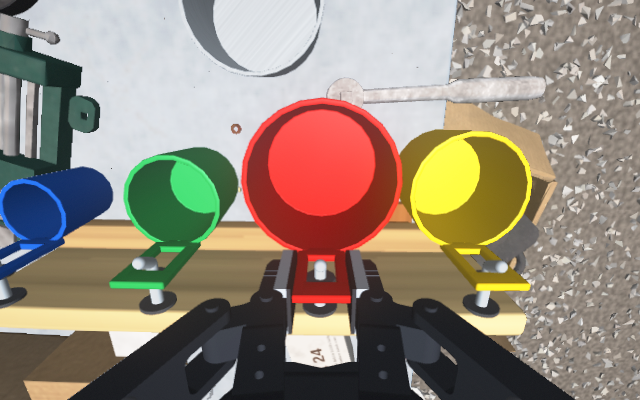

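The view shows the red tab held squarely between the pads at (320,275) with the peg through its eye, and the pot is lifted. Next I draw it off.

Request:
{"api": "servo_tool", "payload": {
  "travel": [
    [0, 0, -1],
    [5, 0, 0],
    [8, 0, 0],
    [8, 0, 0],
    [8, 0, 0],
    [8, 0, 0],
    [8, 0, 0],
    [0, 0, 0]
  ],
  "rotation": [
    [0, 0, 0],
    [0, 0, 0],
    [0, 0, 0],
    [0, 0, 0],
    [0, 0, 0],
    [0, 0, 0],
    [0, 0, 0],
    [0, 0, 0]
  ],
  "grip": [255, 255, 255, 255, 255, 255, 255, 255]
}}

```text
time_s: 4.7
ee_pos: [541.9, 90.6, 185.2]
tool_rot: [0.001, -3.141, 0.0]
contact_force: [-0.7, -0.1, -2.2]
opening: 24.7
```

```bash
cat >> h.py <<'E'
def held(col,zr=None):
    """held pot rim centre & height in world and tool frame from wrist cam"""
    s=robot.state();M=R.from_rotvec(s["tool_rot"]).as_matrix()
    c,P,T=look("wrist"); m=mask(c,col)&np.isfinite(P[...,2])
    L=(P-s["ee_pos"])@M      # tool coords
    k=m&(L[...,2]>20)&(L[...,2]<45)&(np.linalg.norm(L[...,:2],axis=-1)<110)&(L[...,0]>5)
    p=L[k]; z0=np.percentile(p[:,2],3); r=p[p[:,2]<z0+4]
    print(col,"rim in tool:",*robust_circ(r[:,:2]),"z",np.round(np.median(r[:,2]),1),"n",len(r))
    # rim plane tilt
    A=np.c_[r[:,:2],np.ones(len(r))];g=np.linalg.lstsq(A,r[:,2],rcond=None)[0];print("slope deg",np.degrees(g[:2]).round(1))
    return c,P
E
python3 - <<'E'
from h import *
to(588,90,183); c,P=held("red")
E
```

```text
t 4.7 tcp [541.9  90.6 185.2] xang -180.0 tilt 0.04 F [-0.7 -0.1 -2.2] open 24.7 q6 -1.45
go tool [-46.1  -0.6   2.2]
red rim in tool: [40.59527211  0.1284015 ] 39.647764201926336 2715 z 38.7 n 2765
slope deg [ 1.7 -0. ]
```

Request:
{"api": "servo_tool", "payload": {
  "travel": [
    [0, 0, -25],
    [0, 0, -30],
    [35, -11, 0],
    [35, -11, 0],
    [0, 0, 0],
    [0, 0, 0],
    [0, 0, 0],
    [0, 0, 0],
    [0, 0, 0],
    [0, 0, 0],
    [0, 0, 0]
  ],
  "rotation": [
    [0, 0, 0],
    [0, 0, 0],
    [0, 0, 0],
    [0, 0, 0],
    [0, 0, -8],
    [0, 0, -8],
    [0, 0, -8],
    [0, 0, -8],
    [0, 0, -8],
    [0, 0, 0],
    [0, 0, 0]
  ],
  "grip": [255, 255, 255, 255, 255, 255, 255, 255, 255, 255, 255]
}}

```text
time_s: 5.85
ee_pos: [473.5, 68.6, 240.4]
tool_rot: [-1.07, 2.953, -0.0]
contact_force: [0.7, 0.1, -2.0]
opening: 24.4
```

```bash
cat >> h.py <<'E'
def steel():
    for n in("wrist","top","scene"):
        c,P,T=look(n);im=c["image"].astype(int);sat=im.max(-1)-im.min(-1)
        m=(P[...,2]>57)&(P[...,2]<66)&(P[...,0]>360)&(P[...,0]<530)&(P[...,1]>-60)&(P[...,1]<140)&(sat<50)
        print("steel",n,m.sum(),robust_circ(P[m][:,:2]) if m.sum()>40 else "")
        save(c,n+"_last.png")
E
python3 - <<'E'
from h import *
to(472,68.8,240); held("red"); steel()
c,P,T=look("top")
m=mask(c,"red")&(P[...,0]<540)&(P[...,0]>380)&(abs(P[...,1]-40)<90)
z=P[m][:,2];print(np.percentile(z,[5,50,95]));r=P[m&(P[...,2]>198)&(P[...,2]<208)];print("top: red rim",robust_circ(r[:,:2]))
E
```

```text
t 5.8 tcp [473.5  68.6 240.4] xang -140.2 tilt 0.02 F [ 0.7  0.1 -2. ] open 24.4 q6 -2.17
go tool [1.  1.2 0.4]
red rim in tool: [ 4.07415605e+01 -1.76577644e-02] 39.647200062022044 2706 z 38.7 n 2766
slope deg [ 1.7 -0. ]
steel wrist 322 (array([440.21490887,  41.4739468 ]), np.float64(46.4885226191174), 322)
steel top 67 (array([439.80029593,  41.4700174 ]), np.float64(47.83942832403921), 67)
steel scene 370 (array([439.53908611,  43.72307675]), np.float64(48.20325491475774), 342)
[145.68910635 149.69826175 204.07895563]
top: red rim (array([440.99925028,  41.65540003]), np.float64(39.80590366178747), 94)
```

View pics/scene_last.png

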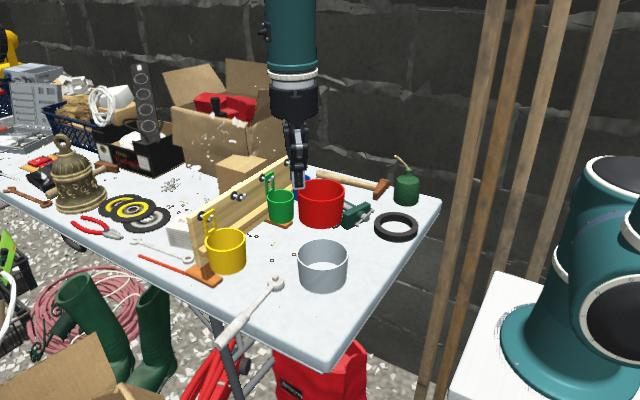

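The red pot hangs freely above the steel pot, seen in scene at (322,205) over (322,265). It is centred within 2 mm. Lowering.

Request:
{"api": "servo_tool", "payload": {
  "travel": [
    [1, 1, 25],
    [0, 0, 30],
    [0, 0, 30],
    [0, 0, 25],
    [0, 0, 15],
    [0, 0, 8],
    [0, 0, 3],
    [0, 0, 2],
    [0, 0, 0]
  ],
  "rotation": [
    [0, 0, 0],
    [0, 0, 0],
    [0, 0, 0],
    [0, 0, 0],
    [0, 0, 0],
    [0, 0, 0],
    [0, 0, 0],
    [0, 0, 0],
    [0, 0, 0]
  ],
  "grip": [255, 255, 255, 255, 255, 255, 255, 255, 255]
}}

```text
time_s: 7.0
ee_pos: [472.6, 68.7, 103.0]
tool_rot: [-1.075, 2.951, -0.001]
contact_force: [-0.4, -0.6, -1.9]
opening: 24.4
```

Request:
{"api": "servo_tool", "payload": {
  "travel": [
    [0, 0, 1.5],
    [0, 0, 1],
    [0, 0, 1],
    [0, 0, 0]
  ],
  "rotation": [
    [0, 0, 0],
    [0, 0, 0],
    [0, 0, 0],
    [0, 0, 0]
  ],
  "grip": [255, 255, 255, 255]
}}

```text
time_s: 7.4
ee_pos: [474.3, 69.4, 101.1]
tool_rot: [-1.073, 2.947, -0.001]
contact_force: [1.0, 4.0, 7.6]
opening: 24.3
```

Request:
{"api": "servo_tool", "payload": {
  "travel": [
    [0, 0, 0],
    [0, 0, 0],
    [0, 0, 0],
    [0, 0, 0],
    [0, 0, -5],
    [0, 0, -15],
    [0, 0, -30],
    [0, 0, -40],
    [0, 0, -40],
    [0, 0, 0]
  ],
  "rotation": [
    [0, 0, 0],
    [0, 0, 0],
    [0, 0, 0],
    [0, 0, 0],
    [0, 0, 0],
    [0, 0, 0],
    [0, 0, 0],
    [0, 0, 0],
    [0, 0, 0],
    [0, 0, 0]
  ],
  "grip": [140, 140, 140, 140, 140, 140, 140, 140, 140, 140]
}}

```text
time_s: 8.4
ee_pos: [476.0, 69.0, 235.9]
tool_rot: [-1.071, 2.941, -0.005]
contact_force: [1.4, -0.7, 0.8]
opening: 38.6
```

```bash
cat >> h.py <<'E'
def nest(cols,tag):
    """rim circles of nested pots (z near 64) in wrist and top views, plus tab directions"""
    for n in("wrist","top"):
        c,P,T=look(n); near=(P[...,0]>370)&(P[...,0]<520)&(abs(P[...,1]-42)<80)
        for k in cols:
            m=mask(c,k)&near
            r=P[m&(P[...,2]>59)&(P[...,2]<70)];t=P[m&(P[...,2]>80)&(P[...,2]<115)];f=P[m&(P[...,2]<35)]
            if len(r)>15:
                cc,rr,nn=robust_circ(r[:,:2]);print(n,k,"rim",cc.round(1),rr.round(1),nn,"tab",t.mean(0).round(1) if len(t) else "","dir",np.degrees(np.arctan2(*(t.mean(0)[:2]-cc)[::-1])).round() if len(t) else "","topz",np.percentile(t[:,2],97).round(1) if len(t) else "", "floor z",np.median(f[:,2]).round(1) if len(f) else "")
        save(c,n+tag+".png")
    return
E
python3 - <<'E'
from h import *
to(588.5,174.5,240); steel(); nest(["red"],"_n1")
E
```

```text
t 8.4 tcp [476.   69.  235.9] xang -140.0 tilt 0.71 F [ 1.4 -0.7  0.8] open 38.6 q6 -2.18
go tool [-154.     8.4   -2.6]
steel wrist 1249 (array([441.32153346,  42.31020701]), np.float64(47.67503075947518), 1236)
steel top 89 (array([439.94439576,  41.70048184]), np.float64(48.042100405284025), 88)
steel scene 302 (array([439.74467557,  43.64939903]), np.float64(48.39355487286076), 270)
wrist red rim [443.5  43.2] 39.7 1077 tab [473.4  68.3 101.4] dir 40.0 topz 108.1 floor z 9.4
top red rim [442.1  43.1] 40.0 69 tab  dir  topz  floor z 10.2
```

View pics/wrist_n1.png

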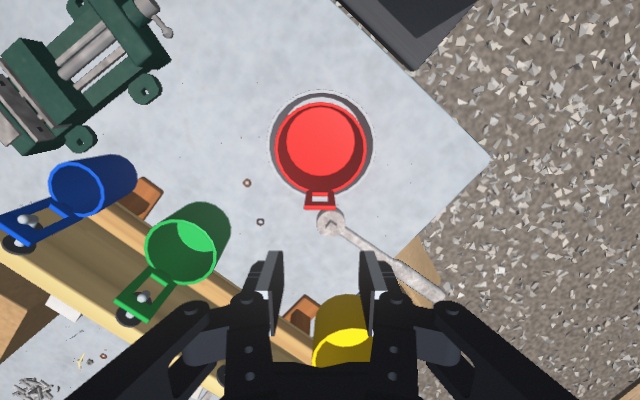

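The red pot stands in the steel pot with its tab at 40° and its floor at z≈9.4, as it should. Now yellow.

Request:
{"api": "servo_tool", "payload": {
  "travel": [
    [0, 0, 0],
    [0, 0, 0],
    [0, 0, 0],
    [0, 0, 0],
    [0, 0, 0],
    [-28, 26, 0],
    [-28, 26, 0],
    [-28, 26, 0],
    [-28, 27, 0],
    [0, 0, 0],
    [0, 0, 0]
  ],
  "rotation": [
    [0, 0, 8],
    [0, 0, 8],
    [0, 0, 8],
    [0, 0, 8],
    [0, 0, 8],
    [0, 0, 0],
    [0, 0, 0],
    [0, 0, 0],
    [0, 0, 0],
    [0, 0, 0],
    [0, 0, 0]
  ],
  "grip": [100, 100, 100, 100, 100, 100, 100, 100, 100, 100, 100]
}}

```text
time_s: 9.75
ee_pos: [582.8, 173.8, 226.2]
tool_rot: [0.003, -3.137, 0.002]
contact_force: [-0.5, -0.2, -0.4]
opening: 52.0
```

```bash
cat >> h.py <<'E'
def tab(col):
    c,P,T=look("wrist");m=mask(c,col)&(P[...,0]<620)&(P[...,0]>480)
    t=P[m&(P[...,2]>176)&(P[...,2]<186)];print(col,"tabtop",len(t),np.percentile(t,[3,50,97],axis=0).round(1).tolist())
    r=P[m&(P[...,2]>131)&(P[...,2]<141)];print("rim",robust_circ(r[:,:2]) if len(r)>20 else len(r))
E
python3 - <<'E'
from h import *
to(588.5,174.5,171); tab("yellow")
E
```

```text
t 9.8 tcp [582.8 173.8 226.2] xang -179.9 tilt 0.28 F [-0.5 -0.2 -0.4] open 52.0 q6 -1.32
go tool [-5.9  0.7 55.2]
yellow tabtop 371 [[586.7, 162.5, 176.4], [588.1, 174.3, 179.6], [590.7, 186.7, 180.9]]
rim (array([556.8087683 , 175.02217927]), np.float64(32.73022597940371), 1381)
```

Request:
{"api": "servo_tool", "payload": {
  "travel": [
    [-6, 0.7, 0],
    [0, 0, 25],
    [0, 0, 20],
    [0, 0, 8],
    [0, 0, 2],
    [0, 0, 0]
  ],
  "rotation": [
    [0, 0, 0],
    [0, 0, 0],
    [0, 0, 0],
    [0, 0, 0],
    [0, 0, 0],
    [0, 0, 0]
  ],
  "grip": [100, 100, 100, 100, 100, 100]
}}

```text
time_s: 10.4
ee_pos: [589.9, 174.0, 174.3]
tool_rot: [0.0, 3.141, 0.0]
contact_force: [-0.6, 0.1, 0.5]
opening: 51.9
```

Request:
{"api": "servo_tool", "payload": {
  "travel": [
    [0, 0, 0],
    [0, 0, 0],
    [0, 0, 0],
    [0, 0, 0],
    [0, 0, 0],
    [0, 0, 0],
    [0, 0, 0],
    [0, 0, 0]
  ],
  "rotation": [
    [0, 0, 0],
    [0, 0, 0],
    [0, 0, 0],
    [0, 0, 0],
    [0, 0, 0],
    [0, 0, 0],
    [0, 0, 0],
    [0, 0, 0]
  ],
  "grip": [255, 255, 255, 255, 255, 255, 255, 255]
}}

```text
time_s: 11.2
ee_pos: [590.8, 174.5, 175.2]
tool_rot: [-0.001, 3.139, 0.0]
contact_force: [0.2, -1.7, 6.5]
opening: 24.1
```

Request:
{"api": "servo_tool", "payload": {
  "travel": [
    [0, 0, -5],
    [0, 0, -5],
    [0, 0, -4.5],
    [0, 0, 0],
    [5, 0, 0],
    [8, 0, 0],
    [8, 0, 0],
    [8, 0, 0],
    [8, 0, 0],
    [8, 0, 0],
    [0, 0, 0]
  ],
  "rotation": [
    [0, 0, 0],
    [0, 0, 0],
    [0, 0, 0],
    [0, 0, 0],
    [0, 0, 0],
    [0, 0, 0],
    [0, 0, 0],
    [0, 0, 0],
    [0, 0, 0],
    [0, 0, 0],
    [0, 0, 0]
  ],
  "grip": [255, 255, 255, 255, 255, 255, 255, 255, 255, 255, 255]
}}

```text
time_s: 12.3
ee_pos: [543.5, 174.4, 188.2]
tool_rot: [0.001, -3.141, 0.0]
contact_force: [0.4, -0.3, -0.9]
opening: 23.9
```

```bash
python3 - <<'E'
from h import *
to(442.5,43,250); held("yellow")
E
```

```text
t 12.3 tcp [543.5 174.4 188.2] xang -179.9 tilt 0.04 F [ 0.4 -0.3 -0.9] open 23.9 q6 -1.30
go tool [ 101.2 -131.3  -61.7]
yellow rim in tool: [33.61759559  0.17887619] 32.80470595012039 1968 z 41.0 n 1984
slope deg [ 1.2 -0.1]
```

Request:
{"api": "servo_tool", "payload": {
  "travel": [
    [0, 0, -35],
    [0, 0, -35],
    [16, -27, 0],
    [16, -27, 0],
    [16, -27, 0],
    [16, -27, 0],
    [16, -28, 0],
    [15, -28, 0],
    [0, 0, 0]
  ],
  "rotation": [
    [0, 0, 0],
    [0, 0, 0],
    [0, 0, 0],
    [0, 0, 0],
    [0, 0, 0],
    [0, 0, 0],
    [0, 0, 0],
    [0, 0, 0],
    [0, 0, 0]
  ],
  "grip": [255, 255, 255, 255, 255, 255, 255, 255, 255]
}}

```text
time_s: 13.25
ee_pos: [448.7, 7.9, 258.4]
tool_rot: [-0.004, -3.142, 0.002]
contact_force: [-0.2, 0.3, -1.1]
opening: 24.2
```

Request:
{"api": "servo_tool", "payload": {
  "travel": [
    [0, 0, 0],
    [0, 0, 0],
    [0, 0, 0],
    [0, 0, 0],
    [0, 0, 0],
    [0, 0, 0],
    [0, 0, 0],
    [0, 0, 0],
    [0, 0, 0],
    [0, 0, 0],
    [0, 0, 0],
    [0, 0, 0]
  ],
  "rotation": [
    [0, 0, 8],
    [0, 0, 8],
    [0, 0, 8],
    [0, 0, 8],
    [0, 0, 8],
    [0, 0, 8],
    [0, 0, 8],
    [0, 0, 8],
    [0, 0, 8],
    [0, 0, 8],
    [0, 0, 0],
    [0, 0, 0]
  ],
  "grip": [255, 255, 255, 255, 255, 255, 255, 255, 255, 255, 255, 255]
}}

```text
time_s: 14.45
ee_pos: [450.3, 10.7, 258.4]
tool_rot: [2.014, 2.411, 0.001]
contact_force: [0.3, 0.2, -0.4]
opening: 24.5
```

```bash
cat >> h.py <<'E'
def above(col,dz):
    """held pot's rim in world, from top and wrist views, rim expected near tcp-dz"""
    s=robot.state();z=s["ee_pos"][2]-dz
    for n in("wrist","top"):
        c,P,T=look(n);m=mask(c,col)&(P[...,0]<540)&(P[...,0]>360)&(abs(P[...,1]-40)<110)&(abs(P[...,2]-z)<5)
        print(n,col,"held rim",robust_circ(P[m][:,:2]) if m.sum()>20 else m.sum())
E
python3 - <<'E'
from h import *
to(448.5,10,250); held("yellow"); above("yellow",38); steel(); nest(["red"],"_n2")
E
```

```text
t 14.4 tcp [450.3  10.7 258.4] xang 100.2 tilt 0.03 F [ 0.3  0.2 -0.4] open 24.5 q6 -0.21
go tool [-0.4 -1.9  8.4]
yellow rim in tool: [33.68599556  0.52406584] 32.809449720401524 1970 z 41.0 n 1984
slope deg [ 1.3 -0.1]
wrist yellow held rim (array([444.76699244,  44.01614248]), np.float64(32.732257236649794), 2506)
top yellow held rim (array([443.56901619,  41.83470465]), np.float64(32.938829445393566), 50)
steel wrist 432 (array([441.50717983,  42.38105322]), np.float64(48.198884907367976), 431)
steel top 61 (array([438.92249115,  42.17927942]), np.float64(47.011423174512295), 56)
steel scene 303 (array([439.63232434,  43.83238528]), np.float64(48.2443173191385), 270)
wrist red rim [443.3  44. ] 39.7 292 tab [472.4  71.2 105.8] dir 43.0 topz 108.4 floor z 9.4
top red rim [443.7  41.9] 41.4 21 tab  dir  topz  floor z 10.2
```

Request:
{"api": "servo_tool", "payload": {
  "travel": [
    [0, -1.2, 20],
    [0, 0, 30],
    [0, 0, 30],
    [0, 0, 30],
    [0, 0, 20],
    [0, 0, 12],
    [0, 0, 6],
    [0, 0, 0],
    [0, 0, 0]
  ],
  "rotation": [
    [0, 0, 0],
    [0, 0, 0],
    [0, 0, 0],
    [0, 0, 0],
    [0, 0, 0],
    [0, 0, 0],
    [0, 0, 0],
    [0, 0, 0],
    [0, 0, 0]
  ],
  "grip": [255, 255, 255, 255, 255, 255, 255, 255, 255]
}}

```text
time_s: 15.75
ee_pos: [449.7, 10.1, 111.3]
tool_rot: [2.018, 2.406, 0.002]
contact_force: [-1.0, -0.5, -0.9]
opening: 24.2
```

Request:
{"api": "servo_tool", "payload": {
  "travel": [
    [0, 0, 2],
    [0, 0, 2],
    [0, 0, 1],
    [0, 0, 0],
    [0, 0, 0]
  ],
  "rotation": [
    [0, 0, 0],
    [0, 0, 0],
    [0, 0, 0],
    [0, 0, 0],
    [0, 0, 0]
  ],
  "grip": [255, 255, 255, 255, 255]
}}

```text
time_s: 16.25
ee_pos: [448.8, 10.1, 105.4]
tool_rot: [2.019, 2.407, 0.0]
contact_force: [0.1, -0.1, -1.4]
opening: 24.2
```

Request:
{"api": "servo_tool", "payload": {
  "travel": [
    [0, 0, 1],
    [0, 0, 1],
    [0, 0, 1],
    [0, 0, 0],
    [0, 0, 0]
  ],
  "rotation": [
    [0, 0, 0],
    [0, 0, 0],
    [0, 0, 0],
    [0, 0, 0],
    [0, 0, 0]
  ],
  "grip": [255, 255, 255, 255, 255]
}}

```text
time_s: 16.75
ee_pos: [449.8, 9.1, 104.2]
tool_rot: [2.016, 2.406, -0.001]
contact_force: [-3.6, -4.8, 11.2]
opening: 24.4
```

Request:
{"api": "servo_tool", "payload": {
  "travel": [
    [0, 0, -1],
    [0, 0, 0],
    [0, 0, 0],
    [0, 0, 0],
    [0, 0, -5],
    [0, 0, -15],
    [0, 0, -30],
    [0, 0, -40],
    [0, 0, -40],
    [0, 0, 0],
    [0, 0, 0]
  ],
  "rotation": [
    [0, 0, 0],
    [0, 0, 0],
    [0, 0, 0],
    [0, 0, 0],
    [0, 0, 0],
    [0, 0, 0],
    [0, 0, 0],
    [0, 0, 0],
    [0, 0, 0],
    [0, 0, 0],
    [0, 0, 0]
  ],
  "grip": [140, 140, 140, 140, 140, 140, 140, 140, 140, 140, 140]
}}

```text
time_s: 17.85
ee_pos: [449.6, 10.2, 234.9]
tool_rot: [2.017, 2.405, 0.003]
contact_force: [-0.6, -0.5, -0.5]
opening: 38.7
```

```bash
python3 - <<'E'
from h import *
to(588,5.5,240); steel(); nest(["red","yellow"],"_n3")
E
```

```text
t 17.9 tcp [449.6  10.2 234.9] xang 100.0 tilt 0.20 F [-0.6 -0.5 -0.5] open 38.7 q6 -0.21
go tool [-28.7 135.5  -4.6]
steel wrist 1047 (array([441.23670697,  42.9648557 ]), np.float64(47.626072738519134), 1034)
steel top 78 (array([439.51281082,  42.16686003]), np.float64(47.398155395051646), 73)
steel scene 283 (array([439.43338489,  43.86582266]), np.float64(48.25631168035538), 260)
wrist red rim [443.3  43.9] 39.8 814 tab [473.1  69.7 105.1] dir 41.0 topz 108.1 floor z 9.5
wrist yellow rim [443.8  42.6] 32.6 853 tab [449.5  11.3 103. ] dir -80.0 topz 109.4 floor z 13.5
top red rim [442.3  43. ] 39.7 43 tab  dir  topz  floor z 14.0
top yellow rim [442.   41.6] 32.3 42 tab  dir  topz  floor z 14.6
```

View pics/wrist_n3.png

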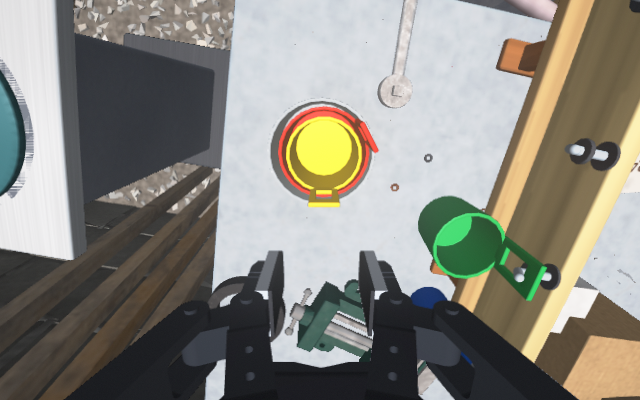

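Yellow is nested in red: its floor is at z≈13.5 (expected 13), its tab at -80°, with its rim at (325,152) inside red's. Now green.

Request:
{"api": "servo_tool", "payload": {
  "travel": [
    [0, 0, 0],
    [0, 0, 0],
    [0, 0, 0],
    [0, 0, 0],
    [0, 0, 0],
    [0, 0, 0],
    [0, 0, 0],
    [0, 0, 0],
    [0, 0, 0],
    [0, 0, 0]
  ],
  "rotation": [
    [0, 0, -8],
    [0, 0, -8],
    [0, 0, -8],
    [0, 0, -8],
    [0, 0, -8],
    [0, 0, -8],
    [0, 0, -8],
    [0, 0, -8],
    [0, 0, -8],
    [0, 0, -8]
  ],
  "grip": [100, 100, 100, 100, 100, 100, 100, 100, 100, 100]
}}

```text
time_s: 19.1
ee_pos: [448.0, 10.2, 231.9]
tool_rot: [0.01, -3.139, -0.0]
contact_force: [0.9, -0.4, 0.2]
opening: 52.2
```

Request:
{"api": "servo_tool", "payload": {
  "travel": [
    [-35, -1, 0],
    [-35, -1, 0],
    [-35, -1, 0],
    [-33, -1, 0],
    [0, 0, 0],
    [0, 0, 0]
  ],
  "rotation": [
    [0, 0, 0],
    [0, 0, 0],
    [0, 0, 0],
    [0, 0, 0],
    [0, 0, 0],
    [0, 0, 0]
  ],
  "grip": [100, 100, 100, 100, 100, 100]
}}

```text
time_s: 19.7
ee_pos: [586.2, 6.2, 231.4]
tool_rot: [0.001, -3.138, -0.0]
contact_force: [-0.3, -0.2, -0.4]
opening: 51.9
```

```bash
python3 - <<'E'
from h import *
to(588,5.5,173); tab("green")
E
```

```text
t 19.7 tcp [586.2   6.2 231.4] xang -180.0 tilt 0.21 F [-0.3 -0.2 -0.4] open 51.9 q6 -1.60
go tool [-2.  -0.7 58.4]
green tabtop 328 [[585.9, -6.9, 176.5], [587.2, 5.0, 179.6], [589.6, 16.6, 181.0]]
rim (array([562.3417542 ,   5.08020572]), np.float64(25.82640872133167), 1034)
```

Request:
{"api": "servo_tool", "payload": {
  "travel": [
    [-1.6, -1.2, 0],
    [0, 0, 28],
    [0, 0, 20],
    [0, 0, 8],
    [0, 0, 2],
    [0, 0, 0]
  ],
  "rotation": [
    [0, 0, 0],
    [0, 0, 0],
    [0, 0, 0],
    [0, 0, 0],
    [0, 0, 0],
    [0, 0, 0]
  ],
  "grip": [100, 100, 100, 100, 100, 100]
}}

```text
time_s: 20.35
ee_pos: [588.3, 5.0, 175.9]
tool_rot: [-0.001, 3.141, -0.0]
contact_force: [0.3, -0.7, 0.1]
opening: 52.1
```

Request:
{"api": "servo_tool", "payload": {
  "travel": [
    [0, 0, 0],
    [0, 0, 0],
    [0, 0, 0],
    [0, 0, 0],
    [0, 0, 0],
    [0, 0, 0],
    [0, 0, 0],
    [0, 0, 0]
  ],
  "rotation": [
    [0, 0, 0],
    [0, 0, 0],
    [0, 0, 0],
    [0, 0, 0],
    [0, 0, 0],
    [0, 0, 0],
    [0, 0, 0],
    [0, 0, 0]
  ],
  "grip": [255, 255, 255, 255, 255, 255, 255, 255]
}}

```text
time_s: 21.15
ee_pos: [589.2, 5.0, 176.6]
tool_rot: [-0.001, 3.139, -0.0]
contact_force: [-0.3, -0.9, 6.0]
opening: 24.2
```

Request:
{"api": "servo_tool", "payload": {
  "travel": [
    [0, 0, -5],
    [0, 0, -5],
    [0, 0, -4.5],
    [0, 0, 0],
    [5, 0, 0],
    [8, 0, 0],
    [8, 0, 0],
    [8, 0, 0],
    [8, 0, 0],
    [8, 0, 0],
    [0, 0, 0]
  ],
  "rotation": [
    [0, 0, 0],
    [0, 0, 0],
    [0, 0, 0],
    [0, 0, 0],
    [0, 0, 0],
    [0, 0, 0],
    [0, 0, 0],
    [0, 0, 0],
    [0, 0, 0],
    [0, 0, 0],
    [0, 0, 0]
  ],
  "grip": [255, 255, 255, 255, 255, 255, 255, 255, 255, 255, 255]
}}

```text
time_s: 22.25
ee_pos: [542.0, 5.0, 189.7]
tool_rot: [0.001, -3.141, -0.0]
contact_force: [-0.2, 0.3, -1.5]
opening: 24.4
```

```bash
python3 - <<'E'
from h import *
to(442.5,43,250); held("green")
E
```

```text
t 22.2 tcp [542.    5.  189.7] xang -180.0 tilt 0.04 F [-0.2  0.3 -1.5] open 24.4 q6 -1.61
go tool [ 99.5  38.  -60.2]
green rim in tool: [26.73569802  0.08356688] 25.887234630437682 1393 z 41.7 n 1393
slope deg [ 0.2 -0. ]
```

Request:
{"api": "servo_tool", "payload": {
  "travel": [
    [0, 0, -35],
    [0, 0, -35],
    [31, 11, 0],
    [31, 11, 0],
    [31, 12, 0],
    [31, 12, 0],
    [0, 0, 0]
  ],
  "rotation": [
    [0, 0, 0],
    [0, 0, 0],
    [0, 0, 0],
    [0, 0, 0],
    [0, 0, 0],
    [0, 0, 0],
    [0, 0, 0]
  ],
  "grip": [255, 255, 255, 255, 255, 255, 255]
}}

```text
time_s: 23.0
ee_pos: [416.4, 51.9, 259.5]
tool_rot: [0.003, -3.14, -0.001]
contact_force: [0.4, 0.3, -0.6]
opening: 24.1
```

Request:
{"api": "servo_tool", "payload": {
  "travel": [
    [0, 0, 0],
    [0, 0, 0],
    [0, 0, 0],
    [0, 0, 0],
    [0, 0, 0],
    [0, 0, 0],
    [0, 0, 0],
    [0, 0, 0],
    [0, 0, 0],
    [0, 0, 0],
    [0, 0, 0],
    [0, 0, 0]
  ],
  "rotation": [
    [0, 0, 8],
    [0, 0, 8],
    [0, 0, 8],
    [0, 0, 8],
    [0, 0, 8],
    [0, 0, 8],
    [0, 0, 8],
    [0, 0, 8],
    [0, 0, 8],
    [0, 0, 8],
    [0, 0, 8],
    [0, 0, 8]
  ],
  "grip": [255, 255, 255, 255, 255, 255, 255, 255, 255, 255, 255, 255]
}}

```text
time_s: 24.2
ee_pos: [420.3, 50.7, 260.1]
tool_rot: [2.34, 2.095, 0.001]
contact_force: [0.4, -0.2, -0.6]
opening: 24.6
```

Request:
{"api": "servo_tool", "payload": {
  "travel": [
    [0, 0, 0],
    [0, 0, 0],
    [0, 0, 0],
    [0, 0, 0],
    [0, 0, 0],
    [0, 0, 0],
    [0, 0, 0],
    [0, 0, 0],
    [0, 0, 0],
    [0, 0, 0],
    [0, 0, 0],
    [0, 0, 0]
  ],
  "rotation": [
    [0, 0, 8],
    [0, 0, 8],
    [0, 0, 8],
    [0, 0, 8],
    [0, 0, 8],
    [0, 0, 8],
    [0, 0, 8],
    [0, 0, 8],
    [0, 0, 8],
    [0, 0, 8],
    [0, 0, 8],
    [0, 0, 8]
  ],
  "grip": [255, 255, 255, 255, 255, 255, 255, 255, 255, 255, 255, 255]
}}

```text
time_s: 25.4
ee_pos: [420.3, 50.7, 260.1]
tool_rot: [-3.123, 0.337, -0.002]
contact_force: [-0.0, -0.5, -1.6]
opening: 24.0
```

Request:
{"api": "servo_tool", "payload": {
  "travel": [
    [0, 0, 0],
    [0, 0, 0],
    [0, 0, 0]
  ],
  "rotation": [
    [0, 0, 8],
    [0, 0, 0],
    [0, 0, 0]
  ],
  "grip": [255, 255, 255]
}}

```text
time_s: 25.7
ee_pos: [419.9, 50.8, 259.9]
tool_rot: [-3.095, 0.54, -0.001]
contact_force: [1.0, 0.6, 0.0]
opening: 24.2
```

```bash
python3 - <<'E'
from h import *
to(418.3,51.4,250); held("green"); above("green",40); steel(); nest(["red","yellow"],"_n4")
E
```

```text
t 25.7 tcp [419.9  50.8 259.9] xang -19.8 tilt 0.03 F [1.  0.6 0. ] open 24.2 q6 1.98
go tool [-1.7 -0.   9.9]
green rim in tool: [27.26060414  0.2090104 ] 25.86306337471497 1409 z 41.8 n 1412
slope deg [0.3 0. ]
wrist green held rim (array([445.43753641,  41.36036406]), np.float64(25.78622037918901), 1895)
top green held rim 8
steel wrist 590 (array([441.75020811,  42.99085672]), np.float64(47.88384943119078), 589)
steel top 63 (array([439.77114314,  41.33891381]), np.float64(47.730762064535874), 62)
steel scene 275 (array([439.65456152,  43.74172196]), np.float64(48.25494192941512), 257)
wrist red rim [443.6  43.8] 40.0 378 tab [475.5  67.7 104.3] dir 37.0 topz 108.0 floor z 9.8
wrist yellow rim [444.6  42.4] 32.8 306 tab [451.4  10.4 106.6] dir -78.0 topz 109.6 floor z 13.5
top red rim [442.5  44.3] 41.0 26 tab  dir  topz  floor z 15.0
```

Request:
{"api": "servo_tool", "payload": {
  "travel": [
    [-1.6, -0.6, 20],
    [0, 0, 30],
    [0, 0, 30],
    [0, 0, 30],
    [0, 0, 20],
    [0, 0, 10],
    [0, 0, 5],
    [0, 0, 0],
    [0, 0, 0]
  ],
  "rotation": [
    [0, 0, 0],
    [0, 0, 0],
    [0, 0, 0],
    [0, 0, 0],
    [0, 0, 0],
    [0, 0, 0],
    [0, 0, 0],
    [0, 0, 0],
    [0, 0, 0]
  ],
  "grip": [255, 255, 255, 255, 255, 255, 255, 255, 255]
}}

```text
time_s: 27.0
ee_pos: [419.0, 52.1, 115.9]
tool_rot: [-3.094, 0.544, -0.003]
contact_force: [0.1, -0.0, 0.0]
opening: 24.4
```

Request:
{"api": "servo_tool", "payload": {
  "travel": [
    [0, 0, 2],
    [0, 0, 2],
    [0, 0, 1],
    [0, 0, 1],
    [0, 0, 0]
  ],
  "rotation": [
    [0, 0, 0],
    [0, 0, 0],
    [0, 0, 0],
    [0, 0, 0],
    [0, 0, 0]
  ],
  "grip": [255, 255, 255, 255, 255]
}}

```text
time_s: 27.5
ee_pos: [418.0, 52.0, 108.8]
tool_rot: [3.094, -0.545, 0.0]
contact_force: [-0.2, -0.9, -0.9]
opening: 24.3
```

Request:
{"api": "servo_tool", "payload": {
  "travel": [
    [0, 0, 1],
    [0, 0, 1],
    [0, 0, 0],
    [0, 0, 0]
  ],
  "rotation": [
    [0, 0, 0],
    [0, 0, 0],
    [0, 0, 0],
    [0, 0, 0]
  ],
  "grip": [255, 255, 255, 255]
}}

```text
time_s: 27.9
ee_pos: [418.3, 52.0, 107.0]
tool_rot: [-3.094, 0.545, -0.001]
contact_force: [-0.3, 0.2, 2.3]
opening: 24.4
```

Request:
{"api": "servo_tool", "payload": {
  "travel": [
    [0, 0, 0.5],
    [0, 0, 0],
    [0, 0, 0],
    [0, 0, 0],
    [0, 0, 0],
    [0, 0, -5],
    [0, 0, -15],
    [0, 0, -30],
    [0, 0, -40],
    [0, 0, -40],
    [0, 0, 0],
    [0, 0, 0]
  ],
  "rotation": [
    [0, 0, 0],
    [0, 0, 0],
    [0, 0, 0],
    [0, 0, 0],
    [0, 0, 0],
    [0, 0, 0],
    [0, 0, 0],
    [0, 0, 0],
    [0, 0, 0],
    [0, 0, 0],
    [0, 0, 0],
    [0, 0, 0]
  ],
  "grip": [255, 140, 140, 140, 140, 140, 140, 140, 140, 140, 140, 140]
}}

```text
time_s: 29.1
ee_pos: [418.9, 52.1, 237.9]
tool_rot: [-3.093, 0.544, -0.005]
contact_force: [0.7, -0.9, -1.0]
opening: 38.6
```

```bash
python3 - <<'E'
from h import *
to(588,-79.3,240); steel(); nest(["red","yellow","green"],"_n5")
E
```

```text
t 29.1 tcp [418.9  52.1 237.9] xang -20.0 tilt 0.20 F [ 0.7 -0.9 -1. ] open 38.6 q6 1.98
go tool [203.8  65.8  -1.5]
steel wrist 1308 (array([442.06528019,  42.83025811]), np.float64(47.64900980754014), 1096)
steel top 63 (array([439.9827742,  41.6001511]), np.float64(47.88289894918641), 63)
steel scene 271 (array([439.44919925,  43.83727657]), np.float64(48.07899753550978), 248)
wrist red rim [444.1  43.8] 39.7 726 tab [475.4  67.7 103.8] dir 37.0 topz 108.1 floor z 10.1
wrist yellow rim [444.7  42.3] 32.7 670 tab [450.3  12.3 105.2] dir -79.0 topz 109.4 floor z 13.6
wrist green rim [443.7  42.6] 26.0 509 tab [420.3  51.2 109.5] dir 160.0 topz 111.1 floor z 17.6
top red rim [442.4  44.6] 41.1 20 tab  dir  topz  floor z 22.6
```

View pics/wrist_n5.png

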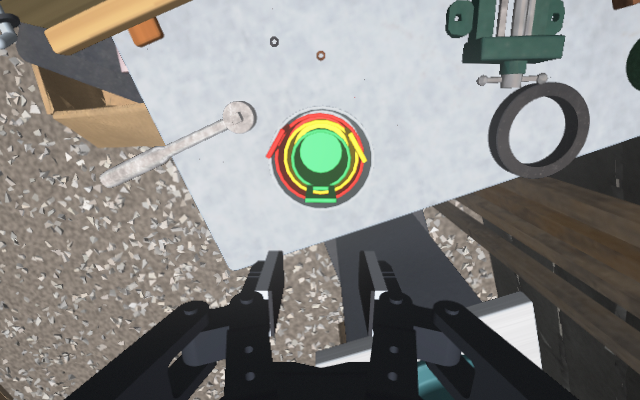

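Green is nested, with its floor at z≈17.6 (expected 17) and its tab at 160°. The three tabs show evenly spaced around (322,155). Now blue.

Request:
{"api": "servo_tool", "payload": {
  "travel": [
    [0, 0, 0],
    [0, 0, 0],
    [0, 0, 0],
    [0, 0, 0],
    [0, 0, 0],
    [0, 0, 0],
    [0, 0, 0],
    [0, 0, 0],
    [0, 0, 0],
    [0, 0, 0],
    [0, 0, 0],
    [0, 0, 0]
  ],
  "rotation": [
    [0, 0, -8],
    [0, 0, -8],
    [0, 0, -8],
    [0, 0, -8],
    [0, 0, -8],
    [0, 0, -8],
    [0, 0, -8],
    [0, 0, -8],
    [0, 0, -8],
    [0, 0, -8],
    [0, 0, -8],
    [0, 0, -8]
  ],
  "grip": [100, 100, 100, 100, 100, 100, 100, 100, 100, 100, 100, 100]
}}

```text
time_s: 30.55
ee_pos: [417.3, 52.0, 235.0]
tool_rot: [-2.468, -1.941, 0.003]
contact_force: [-0.1, 0.3, -0.5]
opening: 51.7
```

Request:
{"api": "servo_tool", "payload": {
  "travel": [
    [0, 0, 0],
    [0, 0, 0],
    [0, 0, 0],
    [0, 0, 0],
    [0, 0, 0],
    [0, 0, 0],
    [0, 0, 0],
    [0, 0, 0],
    [0, 0, 0],
    [0, 0, 0],
    [0, 0, 0],
    [0, 0, 0]
  ],
  "rotation": [
    [0, 0, -8],
    [0, 0, -8],
    [0, 0, -8],
    [0, 0, -8],
    [0, 0, -8],
    [0, 0, -8],
    [0, 0, -8],
    [0, 0, -8],
    [0, 0, -8],
    [0, 0, -8],
    [0, 0, -8],
    [0, 0, -8]
  ],
  "grip": [100, 100, 100, 100, 100, 100, 100, 100, 100, 100, 100, 100]
}}

```text
time_s: 31.75
ee_pos: [417.3, 52.0, 235.0]
tool_rot: [-0.209, -3.132, 0.001]
contact_force: [-0.5, -0.5, -0.4]
opening: 52.0
```

Request:
{"api": "servo_tool", "payload": {
  "travel": [
    [0, 0, 0],
    [0, 0, 0],
    [-34, -26, 0],
    [-34, -26, 0],
    [-34, -26, 0],
    [-34, -26, 0],
    [-33, -27, 0],
    [0, 0, 0],
    [0, 0, 0]
  ],
  "rotation": [
    [0, 0, -8],
    [0, 0, 0],
    [0, 0, 0],
    [0, 0, 0],
    [0, 0, 0],
    [0, 0, 0],
    [0, 0, 0],
    [0, 0, 0],
    [0, 0, 0]
  ],
  "grip": [100, 100, 100, 100, 100, 100, 100, 100, 100]
}}

```text
time_s: 32.65
ee_pos: [586.8, -79.4, 234.7]
tool_rot: [-0.005, -3.139, -0.001]
contact_force: [-0.3, -0.6, -0.3]
opening: 51.7
```

```bash
python3 - <<'E'
from h import *
to(587.5,-79.3,173); tab("blue")
E
```

```text
t 32.6 tcp [586.8 -79.4 234.7] xang 179.8 tilt 0.18 F [-0.3 -0.6 -0.3] open 51.7 q6 -1.74
go tool [-0.8  0.  61.7]
blue tabtop 345 [[585.0, -92.1, 176.4], [586.5, -80.6, 179.6], [589.1, -68.4, 180.9]]
rim (array([568.27015827, -80.11938613]), np.float64(18.910432148154992), 747)
```

Request:
{"api": "servo_tool", "payload": {
  "travel": [
    [0, -0.8, 0],
    [0, 0, 28],
    [0, 0, 22],
    [0, 0, 8],
    [0, 0, 2],
    [0, 0, 0]
  ],
  "rotation": [
    [0, 0, 0],
    [0, 0, 0],
    [0, 0, 0],
    [0, 0, 0],
    [0, 0, 0],
    [0, 0, 0]
  ],
  "grip": [100, 100, 100, 100, 100, 100]
}}

```text
time_s: 33.3
ee_pos: [587.1, -79.3, 177.0]
tool_rot: [-0.001, 3.141, -0.0]
contact_force: [-0.8, -0.2, 0.0]
opening: 52.0
```

Request:
{"api": "servo_tool", "payload": {
  "travel": [
    [0, 0, 0],
    [0, 0, 0],
    [0, 0, 0],
    [0, 0, 0],
    [0, 0, 0],
    [0, 0, 0],
    [0, 0, 0],
    [0, 0, 0]
  ],
  "rotation": [
    [0, 0, 0],
    [0, 0, 0],
    [0, 0, 0],
    [0, 0, 0],
    [0, 0, 0],
    [0, 0, 0],
    [0, 0, 0],
    [0, 0, 0]
  ],
  "grip": [255, 255, 255, 255, 255, 255, 255, 255]
}}

```text
time_s: 34.1
ee_pos: [588.0, -79.6, 177.7]
tool_rot: [-0.001, 3.139, 0.0]
contact_force: [-0.7, 1.9, 5.6]
opening: 24.0
```

Request:
{"api": "servo_tool", "payload": {
  "travel": [
    [0, 0, -5],
    [0, 0, -5],
    [0, 0, -4.5],
    [0, 0, 0],
    [5, 0, 0],
    [8, 0, 0],
    [8, 0, 0],
    [8, 0, 0],
    [8, 0, 0],
    [8, 0, 0],
    [0, 0, 0]
  ],
  "rotation": [
    [0, 0, 0],
    [0, 0, 0],
    [0, 0, 0],
    [0, 0, 0],
    [0, 0, 0],
    [0, 0, 0],
    [0, 0, 0],
    [0, 0, 0],
    [0, 0, 0],
    [0, 0, 0],
    [0, 0, 0]
  ],
  "grip": [255, 255, 255, 255, 255, 255, 255, 255, 255, 255, 255]
}}

```text
time_s: 35.2
ee_pos: [540.8, -79.6, 190.7]
tool_rot: [0.001, -3.141, -0.0]
contact_force: [-0.1, -0.4, 0.1]
opening: 24.4
```

```bash
python3 - <<'E'
from h import *
to(442.5,43,250); held("blue")
E
```

```text
t 35.2 tcp [540.8 -79.6 190.7] xang -180.0 tilt 0.04 F [-0.1 -0.4  0.1] open 24.4 q6 -1.76
go tool [ 98.3 122.7 -59.2]
blue rim in tool: [19.65144098 -0.11297842] 18.984776466149533 932 z 42.7 n 937
slope deg [ 0.5 -0.1]
```

Request:
{"api": "servo_tool", "payload": {
  "travel": [
    [0, 0, -35],
    [0, 0, -35],
    [16, 27, 0],
    [16, 27, 0],
    [16, 27, 0],
    [17, 27, 0],
    [17, 27, 0],
    [0, 0, 0]
  ],
  "rotation": [
    [0, 0, 0],
    [0, 0, 0],
    [0, 0, 0],
    [0, 0, 0],
    [0, 0, 0],
    [0, 0, 0],
    [0, 0, 0],
    [0, 0, 0]
  ],
  "grip": [255, 255, 255, 255, 255, 255, 255, 255]
}}

```text
time_s: 36.05
ee_pos: [458.5, 57.7, 260.9]
tool_rot: [0.006, -3.141, -0.002]
contact_force: [0.4, -0.6, -0.8]
opening: 24.3
```

Request:
{"api": "servo_tool", "payload": {
  "travel": [
    [0, 0, 0],
    [0, 0, 0],
    [0, 0, 0],
    [0, 0, 0],
    [0, 0, 0],
    [0, 0, 0],
    [0, 0, 0]
  ],
  "rotation": [
    [0, 0, -8],
    [0, 0, -8],
    [0, 0, -8],
    [0, 0, -8],
    [0, 0, -8],
    [0, 0, 0],
    [0, 0, 0]
  ],
  "grip": [255, 255, 255, 255, 255, 255, 255]
}}

```text
time_s: 36.75
ee_pos: [460.5, 54.9, 260.9]
tool_rot: [-1.07, 2.953, -0.0]
contact_force: [0.5, 0.3, -0.8]
opening: 24.0
```

```bash
python3 - <<'E'
from h import *
to(458.5,55.2,250); held("blue"); above("blue",42); steel(); nest(["red","yellow","green"],"_n6")
E
```

```text
t 36.8 tcp [460.5  54.9 260.9] xang -140.2 tilt 0.02 F [ 0.5  0.3 -0.8] open 24.0 q6 -2.20
go tool [ 1.3  1.5 10.9]
blue rim in tool: [19.80223531 -0.22800084] 19.000638635734916 929 z 42.7 n 931
slope deg [0.4 0.2]
wrist blue held rim (array([445.19133665,  41.92804646]), np.float64(18.883204055547854), 1394)
top blue held rim (array([443.82431256,  42.05732351]), np.float64(19.4777912490623), 23)
steel wrist 885 (array([441.36911891,  41.75991775]), np.float64(47.41153348754373), 701)
steel top 115 (array([439.97318884,  41.685666  ]), np.float64(47.89772267746278), 113)
steel scene 269 (array([439.36879899,  43.8463325 ]), np.float64(48.13432580415563), 245)
wrist red rim [443.8  43.4] 39.8 546 tab [449.2   7.  107.4] dir -82.0 topz 107.7 floor z 9.8
wrist yellow rim [444.2  41.7] 32.7 379 tab [447.9   9.9 106.4] dir -83.0 topz 109.3 floor z 14.0
wrist green rim [443.1  41.9] 25.9 255 tab [419.2  50.  109.1] dir 161.0 topz 111.4 floor z 17.7
top red rim [442.2  42.9] 40.0 71 tab  dir  topz  floor z 15.9
top yellow rim [442.5  40.6] 32.7 43 tab [447.    8.3 107.2] dir -82.0 topz 111.2 floor z 15.4
top green rim [441.5  41.4] 25.2 16 tab [414.5  39.  103.7] dir -175.0 topz 109.6 floor z 19.2
```

Request:
{"api": "servo_tool", "payload": {
  "travel": [
    [1.5, 1.3, 20],
    [0, 0, 30],
    [0, 0, 30],
    [0, 0, 30],
    [0, 0, 20],
    [0, 0, 10],
    [0, 0, 4],
    [0, 0, 0],
    [0, 0, 0]
  ],
  "rotation": [
    [0, 0, 0],
    [0, 0, 0],
    [0, 0, 0],
    [0, 0, 0],
    [0, 0, 0],
    [0, 0, 0],
    [0, 0, 0],
    [0, 0, 0],
    [0, 0, 0]
  ],
  "grip": [255, 255, 255, 255, 255, 255, 255, 255, 255]
}}

```text
time_s: 38.05
ee_pos: [459.1, 55.4, 118.0]
tool_rot: [-1.074, 2.95, -0.001]
contact_force: [0.8, -0.5, -0.1]
opening: 24.2
```

Request:
{"api": "servo_tool", "payload": {
  "travel": [
    [0, 0, 2],
    [0, 0, 2],
    [0, 0, 2],
    [0, 0, 1],
    [0, 0, 0]
  ],
  "rotation": [
    [0, 0, 0],
    [0, 0, 0],
    [0, 0, 0],
    [0, 0, 0],
    [0, 0, 0]
  ],
  "grip": [255, 255, 255, 255, 255]
}}

```text
time_s: 38.55
ee_pos: [457.8, 55.2, 109.6]
tool_rot: [1.075, -2.951, -0.0]
contact_force: [0.3, -0.3, -1.3]
opening: 24.3
```

Request:
{"api": "servo_tool", "payload": {
  "travel": [
    [0, 0, 1],
    [0, 0, 0],
    [0, 0, 0]
  ],
  "rotation": [
    [0, 0, 0],
    [0, 0, 0],
    [0, 0, 0]
  ],
  "grip": [255, 255, 255]
}}

```text
time_s: 38.85
ee_pos: [458.2, 55.4, 109.1]
tool_rot: [-1.075, 2.952, 0.0]
contact_force: [-0.2, 0.4, 2.7]
opening: 24.1
```

Blue is down on green's floor. Releasing.

Request:
{"api": "servo_tool", "payload": {
  "travel": [
    [0, 0, 0.5],
    [0, 0, 0],
    [0, 0, 0],
    [0, 0, 0],
    [0, 0, 0],
    [0, 0, -5],
    [0, 0, -15],
    [0, 0, -30],
    [0, 0, -40],
    [0, 0, -40],
    [0, 0, 0],
    [0, 0, 0]
  ],
  "rotation": [
    [0, 0, 0],
    [0, 0, 0],
    [0, 0, 0],
    [0, 0, 0],
    [0, 0, 0],
    [0, 0, 0],
    [0, 0, 0],
    [0, 0, 0],
    [0, 0, 0],
    [0, 0, 0],
    [0, 0, 0],
    [0, 0, 0]
  ],
  "grip": [255, 140, 140, 140, 140, 140, 140, 140, 140, 140, 140, 140]
}}

```text
time_s: 40.05
ee_pos: [459.0, 55.3, 240.1]
tool_rot: [-1.074, 2.949, -0.002]
contact_force: [0.3, -0.1, -0.2]
opening: 38.4
```

```bash
python3 - <<'E'
from h import *
to(588,-79.3,240); steel(); nest(["red","yellow","green","blue"],"_n7")
E
```

```text
t 40.0 tcp [459.   55.3 240.1] xang -140.0 tilt 0.21 F [ 0.3 -0.1 -0.2] open 38.4 q6 -2.20
go tool [ -12.2 -186.1    0.5]
steel wrist 1348 (array([441.3697445 ,  42.05553273]), np.float64(47.63780198305396), 1077)
steel top 104 (array([439.9282432 ,  41.70051586]), np.float64(47.97056116102136), 101)
steel scene 268 (array([439.7220876 ,  43.70521061]), np.float64(48.36592202809223), 252)
wrist red rim [443.5  43.2] 39.7 894 tab [472.6  66.6 101. ] dir 39.0 topz 107.8 floor z 9.9
wrist yellow rim [444.   41.5] 32.8 516 tab [448.    9.1 106.6] dir -83.0 topz 109.6 floor z 14.7
wrist green rim [443.1  42. ] 26.1 409 tab [421.5  50.4 108.1] dir 159.0 topz 110.9 floor z 17.6
wrist blue rim [443.   42.2] 19.0 382 tab [456.1  54.2 104.6] dir 42.0 topz 112.0 floor z 22.1
top red rim [442.3  42.8] 39.9 68 tab  dir  topz  floor z 21.4
top yellow rim [442.6  40.9] 33.0 41 tab [447.    8.3 107.4] dir -82.0 topz 113.4 floor z 17.4
top green rim [441.7  42.2] 25.8 22 tab  dir  topz  floor z 18.1
top blue rim [441.6  41. ] 18.4 25 tab  dir  topz  floor z 21.6
```

View pics/wrist_n7.png

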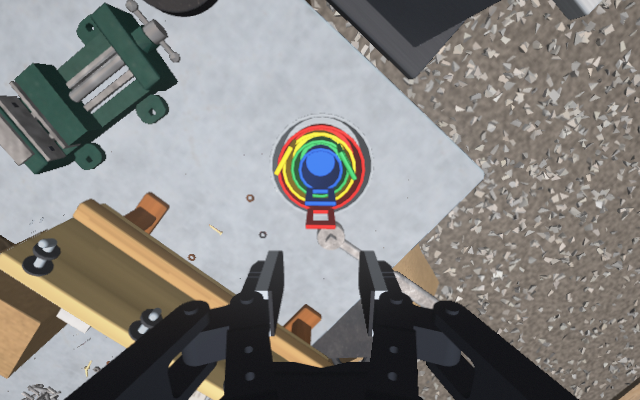

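View pics/scene_last.png

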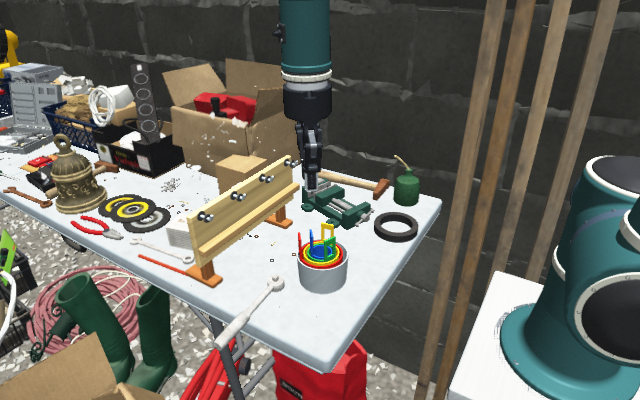

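The rack is empty. All four pots are nested concentrically at wrist (321,165), with tab tops at about 108, 110, 111 and 112 mm as expected. The ratchet and oil can are where they were.

```bash
python3 -c "
from bench import robot
print(robot.job_done())"
```

```text
the job is handed in; nothing more can be done
None
```

The rack is clear. The red, yellow, green and blue pots were each lifted off their pegs and nested in that order in the steel pot, with neighbouring tabs about 120° apart. The job was handed in at about 40 s of the 208 s allowed.

- **Nest:** The last wrist view put the pot floors at about 9.9, 14.7, 17.6 and 22.1 mm, against 9, 13, 17 and 21 mm expected. Yellow's reads 1.7 mm high because only a sliver of its floor was in sight; it read 13.5 mm right after placing. Tab tops at 108 to 112 mm match pots standing upright and fully seated, and the rim centres lie within about 2 mm of each other.
- **Steel pot:** It is still standing on the bench and moved less than about 1 mm. It was not knocked aside at any point I could see.
- **Bystanders:** The ratchet and oil can look unmoved in the pictures; I did not measure them.
- **Camera disagreement:** The wrist and top cameras differed by 1 to 2 mm in x throughout, which is within their calibration, so I made the final alignments within the wrist camera's own readings.

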